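Turn the rinsed square dish over to drain

TASK

The small square steel dish has been rinsed and must be left mouth-down to drain. Set it mouth-up, fully down, in the pocket of the hinged turn-over plate and let go of it, then swing the plate by its handle bar all the way over so that the dish comes to lie flat and mouth-down in the nest on the other side. Leave the plate swung over, let go, and leave the round cup, the long dish and the reamer shell where they stand.

Things in the scene. Friction and masses are not known exactly. Their poses are not given: they have to be found in the camera images.
- dish_center (a point): Square open-topped steel dish, 52 x 52 mm, 36 mm high, walls and floor 3 mm, about 0.15 kg, starting mouth-up on the bench among three other steel things. The point is its centre, 18 mm above the underside; z points out of its mouth, x and y are square to its sides. Grip it across two opposite outer sides (52 mm), about 24 mm above its underside so that the fingertips clear the bench.
- pocket (a point): Middle of the pocket floor in the aluminium turn-over plate, 34 mm above the bench at the start. z out of the pocket (up at first), x along the hinge, y away from the hinge. Pocket 60 x 60 mm inside (4 mm clearance all round, wall tops flared); walls 33 mm high at the hinge, 28 mm elsewhere. Its +x and -x sides have only corner posts, 38 mm apart: the fingers fit there, closing along x.
- hinge (a point): Middle of the hinge line, on the same base, 70 mm above the bench; x along the hinge, y towards the plate's starting side. In this frame at the start the pocket point is at y +42, z -36 mm, the handle at y +125, z -24 mm. The plate (0.4 kg) swings up and over 180 degrees about x, to the -y side, between stops; no spring, a damper of 0.25 N m s/rad: let go it sinks slowly, back if short of 120 degrees, else over.
- handle (a point): Middle of the handle bar at the plate's free edge: round steel, 12 mm thick, 80 mm long, parallel to the hinge, 60 mm clear between its side arms; 46 mm above the bench at the start, 94 mm when turned over. Axes as the pocket's. Pinched from above, fingers closing along y (35 mm free on the plate's side), it can turn in the fingers, so the gripper may stay upright along the half circle.
- nest (a point): Middle of the nest floor on the grey plastic block, on the -y side of the hinge, 67 mm above the bench; axes as the hinge's, z up. Nest 72 mm wide along x, 84 mm along y, with a 7 mm rim on three sides, open towards the hinge, which is 42 mm towards +y. As the plate goes over, the dish slides out by itself and drops the last 3 mm; the turned pocket floor is then 39 mm above the nest floor.
- round_cup: Bystander: round open steel cup, 62 mm across, 40 mm high; origin in the middle of its underside. To be left alone.
- long_dish: Bystander: oblong open steel dish, 100 x 50 mm (long along its x), 30 mm high; origin in the middle of its underside. To be left alone.
- reamer: Bystander: domed steel reamer shell with small dark teeth, 52 mm across, 26 mm high; origin in the middle of its underside. To be left alone.
Not all that is in view belongs to the job. What is shaped like the part that bears dish_center but red is not meant.

How it is judged:
By the outcome, as a careful person would: the job done as asked, in the order asked, and still so for the second after the job is handed in, with the robot touching nothing.
It also fails if it takes over 64 s, if anything falls off the work surface, if the arm or the gripper's body presses on something with over 40 N, if the wrist force passes 120 N, or if a joint passes its speed limit or range.

ROBOT

A 6-joint arm with a two-finger parallel gripper is mounted at the origin on the work surface. World frame = base frame: x ahead of the robot, y to its left, z up, the work surface at z = 0. Lengths are in m, angles in degrees, forces in N, time in s.
With the tool pointing down it reaches from about 0.4 to 0.825 m from the base axis. Payload 7 kg.
Tool frame: the origin (TCP) lies on the mounting face of the last link; the fingertips stand 178 mm ahead of it and the grasp point (between the pads) lies 159 mm ahead of it (ctrl.tip_extent is the distance from the TCP to the fingertips, in m); z points along the fingers, y is the direction in which the jaws open and shut (so a half turn about z gives the same grasp; the last joint's range is limited). The gripper opens to 88 mm and grips with 3 to 60 N. Pads are 19 mm wide; open, the fingers measure 130 mm over their backs; the gripper's body (78 mm by 193 mm) begins 47 mm behind the grasp point.
Start: joints at [-50.357, 20.546, 0.682, 0, -70.136, -16.507], TCP at [0.265, -0.621, 0.405] pointing down, gripper open.
Joint ranges: [-176.03, 176.03], [-82.01, 121.73], [-58.28, 71.71], [-173.87, 95.51], [-174.79, -0.11], [-173.66, 173.66]. Speed limits (degrees/s): [136.94, 136.94, 172.46, 180, 180, 180].

INTERFACE

Orientations are given as [roll, pitch, yaw] about the fixed x, y, z axes, in that order (R = Rz(yaw) Ry(pitch) Rx(roll)).
In Python, from plant import ctrl gives the robot as it stands. The module is installed in compiled form; this text tells all that it offers.
- The arm moves only by the tool carry_out, never from a script. Its argument "moves" is text: rows parted by semicolons, each of 7 numbers parted by spaces: the finger opening in m, from 0 to 0.0876, then the shift along the tool's x, y, z in m, then the turn, a rotation vector about the tool's x, y, z in rad. A call has 1 to 20 rows; each row is the pose to reach, as a shift and turn from the pose commanded when the call began, along the tool's axes at that moment; what a row does not reach only later rows make up. A row lasts 1/10 s, in which the tool goes at most 50 mm and 8.59 degrees, less where a joint would pass 70% of its speed; a pose out of reach is approached as far as the arm can. A call with a gripper value outside its range is refused whole. The fingers move at their own pace and stop on an object; the grip force is fixed at half the most. Time passes only in rows, so rows that repeat a pose let the fingers close. It gives the time, the measured TCP pose, the force and the opening at its end, in the units of the state.
- ctrl.get_obs(): the state, without advancing time (a new reading comes with each control period).
- ctrl.snapshot(name): name is "side" or "top"; returns a dict with "image" (400x640x3 uint8, red, green, blue), "K" (3x3 intrinsics, pixels), "R" (3x3) and "t" (3): a world point X has camera coordinates R X + t. Camera axes: x right, y down, z forward; pixel columns grow to the right and rows downward; lengths in m; the calibration is good to about 2 mm. A picture is of the moment at which its call begins. There is no depth.
- ctrl.close_job(): hands the job in, once; it reports no verdict.
Trained networks look in a picture, given as the dict that the camera call returned (one of the last four; its "shot" number tells which), for a name from the list of things; names that differ only in an ending like _2 or _b are one class to them, and where a whole thing is asked for, a point or a joint stands for the part that bears it (a point fixed in the world has none). Each returns a list of dicts, best first, with "confidence" (0 to 1); they miss things now and then, are a little off and sometimes report something else, mostly with a low value. They report only what shows in the picture. A call takes as long as a camera call. They do not tell look-alikes from the thing itself.
- ctrl.recognise(picture, label): "extent" ([left, top, right, bottom] in pixels, round what is visible of it).
- ctrl.trace(picture, label): "region" (400x640 bool, what is visible of it) and "extent" ([left, top, right, bottom] in pixels, round what is visible of it).
- ctrl.mark_of(picture, label): "at" ([row, column] in pixels: a listed point, or the origin of a listed thing).
The state is a dict: "clock": time; "joint_pos": joint angles; "qvel": joint speeds; "tau": joint torques, N m; "tool_pos": TCP position; "orientation": TCP orientation; "force": force on the tool from outside, world axes, zero at the start; "moment": the same for the moment, N m; "opening": finger opening in m.
Only numpy, scipy, OpenCV 4.12 (cv2) and the standard library are available. Lean on these libraries where they do the work, as an engineer would, in place of code of your own. Each camera call takes 0.05 s, during which the arm holds its last target.

## Working session

There is one attempt and no reset: what is moved stays moved. The work goes in short steps, Python scripts to look and compute and a tool call to move; the robot and the scene stay as the last step left them, time stands still between calls to the robot, and variables do not carry over. Pictures are saved under pics/ and viewed, and the job is handed in when it is done.

Besides the shell and the picture viewer there is one more tool, called as name(argument=value, ...) on one line, values as JSON. carry_out: Moves the arm, as the interface text tells. Its arguments: {"type":"object","properties":{"moves":{"type":"string"}},"required":["moves"]}

```bash
mkdir -p pics; cat > h.py <<'E'
import numpy as np, cv2, pickle
from plant import ctrl
def snap(n,f=None):
    s=ctrl.snapshot(n)
    if f: cv2.imwrite('pics/'+f,s['image'][:,:,::-1])
    return s
def proj(s,X):
    c=s['R']@np.asarray(X,float)+s['t']; p=s['K']@c; return p[:2]/p[2]
def onz(s,uv,z):
    d=s['R'].T@np.linalg.inv(s['K'])@np.array([uv[0],uv[1],1.]); o=-s['R'].T@s['t']
    return o+d*(z-o[2])/d[2]
def tri(ss,uvs):
    A=[];b=[]
    for s,uv in zip(ss,uvs):
        d=s['R'].T@np.linalg.inv(s['K'])@np.array([uv[0],uv[1],1.]);d/=np.linalg.norm(d); o=-s['R'].T@s['t']
        P=np.eye(3)-np.outer(d,d);A.append(P);b.append(P@o)
    X=np.linalg.lstsq(np.vstack(A),np.hstack(b),rcond=None)[0]
    return X
E
python3 - <<'E'
from h import *
a=snap('side','side0.png');b=snap('top','top0.png')
for n in ['dish_center','pocket','hinge','handle','nest','round_cup','long_dish','reamer']:
    r=[]
    for s in (a,b):
        m=ctrl.mark_of(s,n); print(n,[(np.round(x['at']),round(x['confidence'],2)) for x in m][:4])
        r.append(m)
    if r[0] and r[1]:
        X=tri([a,b],[r[0][0]['at'][::-1],r[1][0]['at'][::-1]]);print('  tri',X.round(4))
print(ctrl.get_obs())
for s in(a,b): print(-s['R'].T@s['t'], s['K'][0,0])
E
```

```text
dish_center [(array([256., 341.]), 0.94), (array([237., 396.]), 0.76), (array([291., 397.]), 0.57)]
dish_center [(array([286., 264.]), 0.91), (array([277., 327.]), 0.63), (array([233., 291.]), 0.6)]
  tri [0.376  0.1226 0.1135]
pocket [(array([223., 249.]), 0.8), (array([209., 350.]), 0.41)]
pocket [(array([143., 296.]), 0.86)]
  tri [0.6291 0.0585 0.045 ]
hinge [(array([202., 254.]), 0.6)]
hinge [(array([135., 313.]), 0.63)]
  tri [0.6372 0.0197 0.0652]
handle [(array([255., 236.]), 0.79)]
handle [(array([145., 255.]), 0.93)]
  tri [0.6192 0.1447 0.0533]
nest [(array([188., 259.]), 0.93)]
nest [(array([130., 336.]), 0.63)]
  tri [ 0.6481 -0.0304  0.0561]
round_cup [(array([325., 318.]), 0.69)]
round_cup [(array([234., 228.]), 0.81)]
  tri [0.4361 0.2093 0.0017]
long_dish [(array([179., 364.]), 0.66)]
long_dish [(array([229., 409.]), 0.84), (array([134., 313.]), 0.6)]
  tri [ 0.4407 -0.1927 -0.0059]
reamer [(array([209., 351.]), 0.57)]
reamer [(array([225., 356.]), 0.57)]
  tri [ 0.4483 -0.0735  0.0033]
{'clock': 0.9, 'joint_pos': array([-5.03560072e+01,  2.05446308e+01,  6.80558260e-01,  9.11134744e-04,
       -7.01369240e+01, -1.65059180e+01]), 'qvel': array([ 0.03128058, -0.0693253 , -0.02337564, -0.04450712,  0.08271523,
       -0.05373006]), 'tau': array([ 4.19387297e-04, -5.82356036e+01,  2.93311322e+01,  7.00275376e+00,
        1.26251089e-02, -3.22522271e-05]), 'tool_pos': array([ 0.26519096, -0.62068451,  0.40467299]), 'orientation': array([ 1.79999288e+02, -1.10474617e-03, -1.56861616e+02]), 'force': array([ 0.15400014, -0.86444348, -0.51035621]), 'moment': array([0.04371781, 0.01380087, 0.06069682]), 'opening': 0.08749258766765097}
[0.36458753 0.49171972 0.61534351] 370.0486596489105
[ 0.39466505 -0.02182477  1.04804419] 473.24813505044256
```

View pics/side0.png

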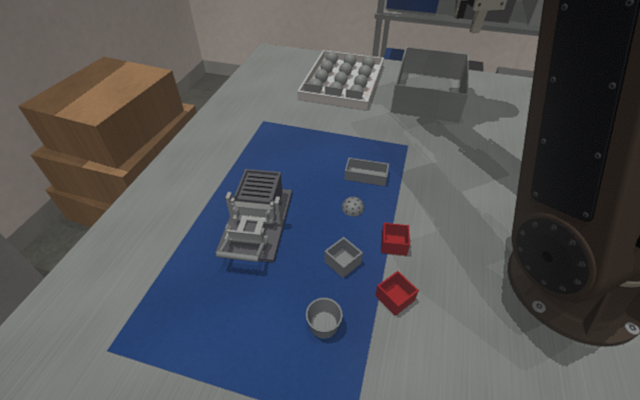

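View pics/top0.png

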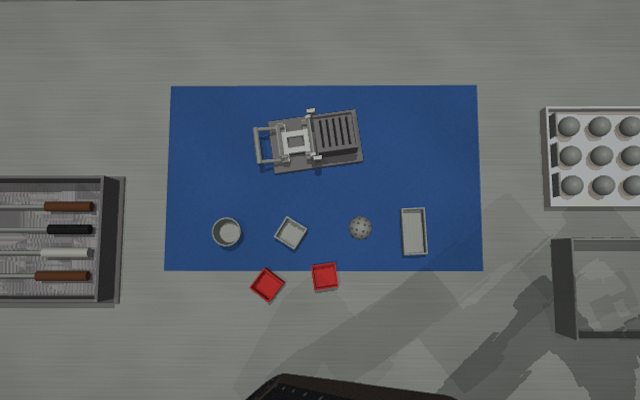

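The side view shows the grey square dish at (343,256) px (col,row). The two red look-alikes are at (396,238) and (397,292). In the top view the grey one is at (291,233) and the red ones at (267,285) and (325,277). Other possible confusions in the top view are the long dish (414,232) and the cup (227,232). I choose the grey one and check it in close crops while fitting the poses.

```bash
cat > fit.py <<'E'
from h import *
from scipy.optimize import least_squares
a=snap('side');b=snap('top')
pts={'pocket':(42,-36),'hinge':(0,0),'handle':(125,-24),'nest':(-42,-3)}
obs=[]
for n in pts:
    for s in(a,b):
        m=ctrl.mark_of(s,n)
        if m: obs.append((n,s,np.array(m[0]['at'][::-1])))
def W(p,y,z,x=0):
    c,sn=np.cos(p[2]),np.sin(p[2]); 
    return np.array([p[0]+c*x/1e3-sn*y/1e3,p[1]+sn*x/1e3+c*y/1e3,.07+z/1e3])
f=lambda p:np.hstack([proj(s,W(p,*pts[n]))-uv for n,s,uv in obs])
r=least_squares(f,[.637,.02,.15],loss='soft_l1');p=r.x
print('plate',p[:2],np.degrees(p[2]))
print(f(p).reshape(-1,2).round(1))
def corners(c,th,z,h=.026):
    return [np.array([c[0]+h*(np.cos(th)*i-np.sin(th)*j),c[1]+h*(np.sin(th)*i+np.cos(th)*j),z]) for i,j in((1,1),(-1,1),(-1,-1),(1,-1))]
regs=[]
for s,e in((a,(343,256)),(b,(291,233))):
    for t in ctrl.trace(s,'dish_center'):
        if t['region'][e[1]-8:e[1]+8,e[0]-8:e[0]+8].any():
            regs.append((s,t['region']));print('tr',t['extent'],t['confidence'],t['region'].sum());break
def mask(s,q):
    P=np.array([proj(s,X) for z in(0,.036) for X in corners(q[:2],q[2],z)],np.float32)
    h=cv2.convexHull(P); m=np.zeros((1600,2560),np.uint8); cv2.fillConvexPoly(m,np.round((h+.5)*4).astype(int),1)
    return cv2.resize(m.astype(np.float32),(640,400),interpolation=cv2.INTER_AREA)
cost=lambda q:sum(np.abs(mask(s,q)-r).sum() for s,r in regs)
from scipy.optimize import differential_evolution
c0=onz(b,(291,233),.03)
d=differential_evolution(cost,[(c0[0]-.015,c0[0]+.015),(c0[1]-.015,c0[1]+.015),(0,np.pi/2)],seed=1,maxiter=40,popsize=12,polish=False)
q=d.x;print('dish',q[:2],np.degrees(q[2]),d.fun)
out=[]
for s,o in((a,(300,220)),(b,(250,200))):
    out.append(s)
def crop(s,x0,y0,w,h,k,name):
    im=cv2.resize(s['image'][y0:y0+h,x0:x0+w,::-1],None,fx=k,fy=k,interpolation=cv2.INTER_CUBIC)
    T=lambda X:tuple(np.round((proj(s,X)-[x0,y0]+.5)*k).astype(int).tolist())
    for z,col in((0,(0,255,255)),(.036,(0,255,0))):
        cv2.polylines(im,[np.array([T(X) for X in corners(q[:2],q[2],z)])],True,col,1)
    for n in pts: cv2.circle(im,T(W(p,*pts[n])),3,(255,0,255),-1)
    cv2.line(im,T(W(p,125,-24,-40)),T(W(p,125,-24,40)),(255,0,255),1)
    cv2.polylines(im,[np.array([T(W(p,y,-36,x)) for x,y in((-30,12),(30,12),(30,72),(-30,72))])],True,(0,165,255),1)
    cv2.polylines(im,[np.array([T(W(p,y,4,x)) for x,y in((-36,0),(36,0),(36,-84),(-36,-84))])],True,(0,165,255),1)
    cv2.imwrite('pics/'+name,im)
crop(a,200,150,200,150,4,'cs.png');crop(b,220,90,160,170,3.5,'ct.png')
E
python3 fit.py
```

```text
plate [0.63945642 0.01730881] 9.14616027804535
[[ 0.3 -2.8]
 [ 0.   0.3]
 [-2.6  1.3]
 [-1.8 -0.7]
 [-0.5 -3.1]
 [ 2.   0.8]
 [ 1.1  3.3]
 [-0.2  0.2]]
tr [325.1, 235.1, 364.4, 279.1] 0.57 1005
tr [278.3, 215.8, 306.4, 250.1] 0.66 600
dish [0.4329338  0.06814881] 57.8552498473048 90.5625
```

View pics/cs.png

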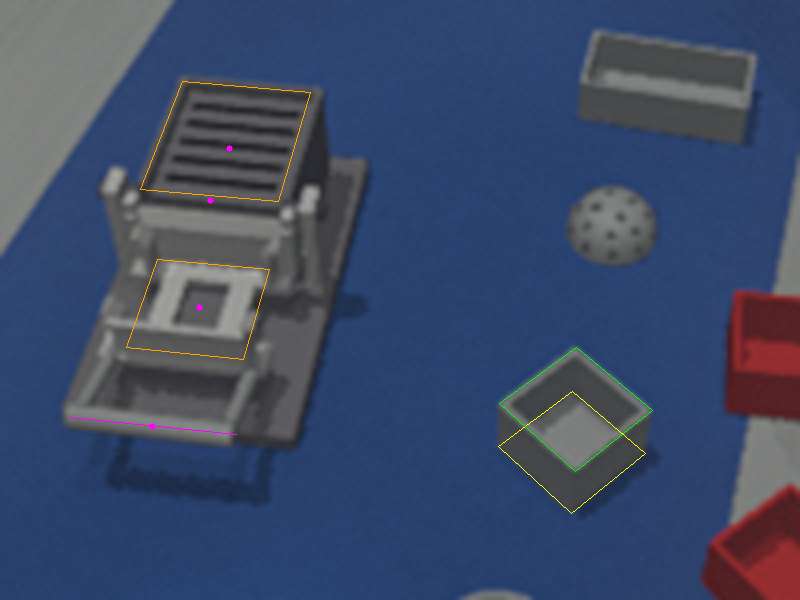

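View pics/ct.png

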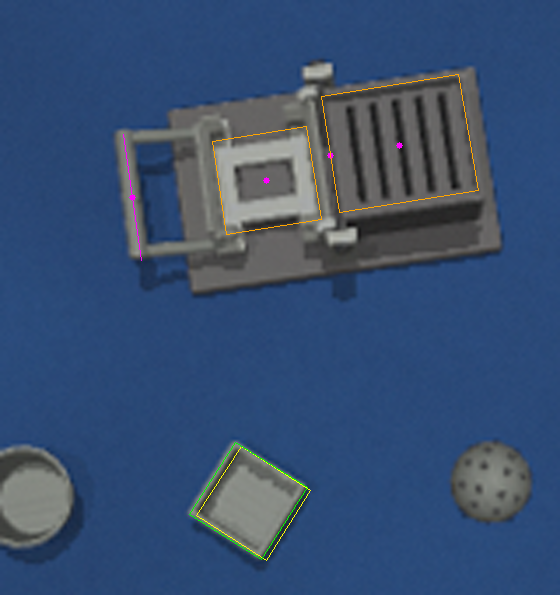

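```bash
cat > c.py <<'E'
from h import *
b=snap('top');a=snap('side')
pickle.dump({k:dict(b[k2] if 0 else b) for k in['b']}|{'a':a,'b':b},open('s.pkl','wb'))
def crop(s,x0,y0,w,h,k,name):
    im=cv2.resize(s['image'][y0:y0+h,x0:x0+w,::-1],None,fx=k,fy=k,interpolation=cv2.INTER_CUBIC)
    im=cv2.convertScaleAbs(im,alpha=1.3)
    for i in range(0,w,10):
        cv2.line(im,(i*k,0),(i*k,4 if (x0+i)%50 else 12),(0,255,255),1)
        if (x0+i)%20==0: cv2.putText(im,str(x0+i),(i*k,20),0,.35,(0,255,255),1)
    for i in range(0,h,10):
        cv2.line(im,(0,i*k),(4,i*k),(0,255,255),1)
        if (y0+i)%20==0:cv2.putText(im,str(y0+i),(5,i*k+4),0,.35,(0,255,255),1)
    cv2.imwrite('pics/'+name,im)
crop(b,250,100,120,80,6,'bt.png');crop(a,210,160,90,110,5,'bs.png')
E
python3 c.py
```

```text
(no output)
```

View pics/bt.png

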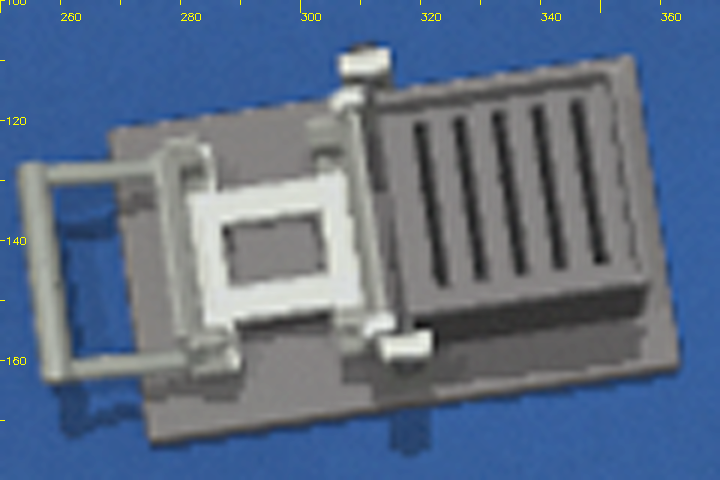

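View pics/bs.png

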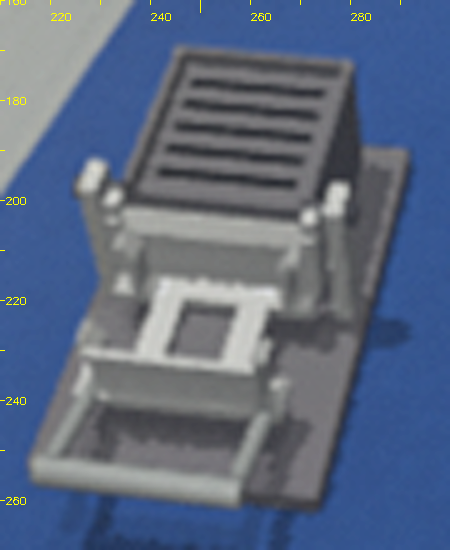

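```bash
cat > f2.py <<'E'
from h import *
from scipy.optimize import least_squares
d=pickle.load(open('s.pkl','rb'));a,b=d['a'],d['b']
T=lambda x,y:((x+.5)/6-.5+250,(y+.5)/6-.5+100)
S=lambda x,y:((x+.5)/5-.5+210,(y+.5)/5-.5+160)
def ang(s,u,v,z,n):
    w=onz(s,v,z)-onz(s,u,z); t=np.degrees(np.arctan2(w[1],w[0])); print(n,round((t+45)%90-45,2),np.linalg.norm(w).round(4))
ang(b,T(150,443),T(678,370),.005,'base bottom');ang(b,T(110,132),T(345,98),.005,'base top');ang(b,T(110,135),T(150,440),.005,'base left')
ang(b,T(33,164),T(57,381),.046,'bar');ang(b,T(421,122),T(443,285),.067,'slot');ang(b,T(577,98),T(600,262),.067,'slot')
ang(b,T(365,62),T(405,346),.08,'posts')
ang(a,S(31,469),S(241,492),.046,'bar s')
ang(a,S(175,48),S(352,65),.074,'rim back s');ang(a,S(193,85),S(326,95),.067,'slot s');ang(a,S(160,174),S(298,185),.067,'slot s')
ang(a,S(318,510),S(408,150),.01,'base right s')
for n,t,s in (('bar',T(45,273),S(136,480)),('L',T(33,164),S(31,469)),('R',T(57,381),S(241,492)),('floor hole',T(274,249),S(202,332))):
    print(n,tri([a,b],[s,t]).round(4),'top',onz(b,t,.046 if n!='floor hole' else .034).round(4),'side',onz(a,s,.046 if n!='floor hole' else .034).round(4))
# floor white square corners
for n,t in(('floorhole corners',[(222,225),(318,213),(328,274),(230,287)]),('outer',[(190,192),(345,170),(362,305),(205,325)])):
    print(n,np.mean([onz(b,T(*x),.034) for x in t],0).round(4))
print('floor s',np.mean([onz(a,S(*x),.034) for x in[(180,302),(237,306),(225,360),(166,355)]],0).round(4))
print('posts mid',onz(b,T(385,204),.08))
print('slot rect mid',np.mean([onz(b,T(*x),.067) for x in [(421,122),(443,285),(577,98),(600,262)]],0), np.mean([onz(a,S(*x),.067) for x in[(193,83),(326,94),(298,185),(160,173)]],0))
E
python3 f2.py
```

```text
base bottom 7.88 0.1985
base top 8.26 0.0895
base left 8.09 0.1175
bar 7.14 0.0803
slot 7.62 0.0593
slot 7.56 0.0597
posts 8.05 0.1021
bar s 8.55 0.0809
rim back s 7.94 0.08
slot s 9.79 0.0593
slot s 9.71 0.0587
base right s 8.8 0.2047
bar [0.621  0.1409 0.0465] top [0.621  0.1409 0.046 ] side [0.6213 0.1405 0.046 ]
L [0.6617 0.1462 0.045 ] top [0.6612 0.1459 0.046 ] side [0.6614 0.1468 0.046 ]
R [0.5811 0.1357 0.0474] top [0.5816 0.1359 0.046 ] side [0.5814 0.1348 0.046 ]
floor hole [0.6314 0.0591 0.036 ] top [0.6325 0.0594 0.034 ] side [0.6318 0.0575 0.034 ]
floorhole corners [0.6322 0.0592 0.034 ]
outer [0.6329 0.0588 0.034 ]
floor s [0.6321 0.0567 0.034 ]
posts mid [0.63754963 0.01711521 0.08      ]
slot rect mid [ 0.64520399 -0.02656696  0.067     ] [ 0.643268   -0.02636278  0.067     ]
```

```bash
cat >> h.py <<'E'
from scipy.spatial.transform import Rotation as Ro
def plan(*tg):
    o=ctrl.get_obs(); R=Ro.from_euler('xyz',o['orientation'],degrees=True); p=o['tool_pos']
    print('t',o['clock'],'tcp',p.round(4),'rpy',o['orientation'].round(2),'open',round(o['opening'],4),'F',o['force'].round(1))
    for x,y,z,yaw in tg:
        Rt=Ro.from_euler('xyz',[180,0,yaw],degrees=True)
        print((R.inv().apply(np.array([x,y,z])-p)).round(4),(R.inv()*Rt).as_rotvec().round(4))
E
python3 - <<'E'
from h import *
d=pickle.load(open('s.pkl','rb'));b=d['b']
for uv in((267,285),(325,277)): print(onz(b,uv,.03))
# red corners near
for uv in((251,286),(271,268),(285,283),(263,302)): print(onz(b,uv,.036))
c=np.array([.433,.068]);
for s in(1,-1):print(c+s*.056*np.array([np.cos(np.radians(147.86)),np.sin(np.radians(147.86))]))
plan((.433,.068,.32,-122.1),(.433,.068,.183,-122.1))
E
```

```text
[0.32168    0.11739884 0.03      ]
[ 0.33864178 -0.0058739   0.03      ]
[0.31997429 0.15041943 0.036     ]
[0.35768289 0.10858548 0.036     ]
[0.32633575 0.0785425  0.036     ]
[0.28680279 0.1245115  0.036     ]
[0.38558196 0.09779143]
[0.48041804 0.03820857]
t 1.6 tcp [ 0.2652 -0.6207  0.4046] rpy [ 180.     -0.   -156.87] open 0.0881 F [-0.7 -0.3  0.3]
[-0.4249  0.5674  0.0847] [ 1.000e-04 -0.000e+00 -6.068e-01]
[-0.4249  0.5674  0.2217] [ 1.000e-04 -0.000e+00 -6.068e-01]
```

carry_out(moves="0.072 -0.03 0.04 0 0 0 -0.05; 0.072 -0.425 0.567 0.085 0 0 -0.607; 0.072 -0.425 0.567 0.085 0 0 -0.607; 0.072 -0.425 0.567 0.085 0 0 -0.607; 0.072 -0.425 0.567 0.085 0 0 -0.607; 0.072 -0.425 0.567 0.085 0 0 -0.607; 0.072 -0.425 0.567 0.085 0 0 -0.607; 0.072 -0.425 0.567 0.085 0 0 -0.607; 0.072 -0.425 0.567 0.085 0 0 -0.607; 0.072 -0.425 0.567 0.085 0 0 -0.607; 0.072 -0.425 0.567 0.085 0 0 -0.607; 0.072 -0.425 0.567 0.085 0 0 -0.607; 0.072 -0.425 0.567 0.085 0 0 -0.607; 0.072 -0.425 0.567 0.085 0 0 -0.607; 0.072 -0.425 0.567 0.085 0 0 -0.607; 0.072 -0.425 0.567 0.085 0 0 -0.607; 0.072 -0.425 0.567 0.085 0 0 -0.607; 0.072 -0.425 0.567 0.085 0 0 -0.607; 0.072 -0.425 0.567 0.085 0 0 -0.607; 0.072 -0.425 0.567 0.085 0 0 -0.607")

```text
clock: 3.6
tool_pos: [0.4331, 0.0668, 0.3199]
orientation: [-180.0, 0.0, -122.2]
force: [-0.3, -1.2, 0.2]
opening: 0.0719
```

```bash
python3 - <<'E'
from h import *
plan((.433,.068,.183,-122.1))
s=snap('side');t=snap('top')
cv2.imwrite('pics/p1.png',np.hstack([cv2.resize(s['image'][160:320,240:440,::-1],None,fx=2,fy=2),cv2.resize(t['image'][160:320,200:400,::-1],None,fx=2,fy=2)]))
E
```

```text
t 3.6 tcp [0.4331 0.0668 0.3199] rpy [-1.7999e+02  3.0000e-02 -1.2217e+02] open 0.0719 F [-0.3 -1.2  0.2]
[-0.0009  0.0008  0.1369] [-0.0002  0.0005 -0.0012]
```

View pics/p1.png

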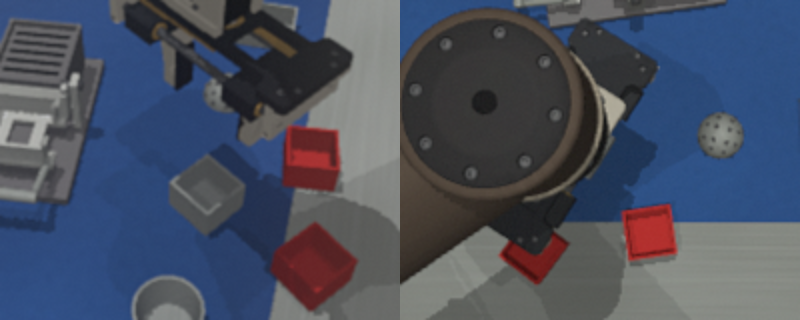

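The gripper is over the grey dish (crop left, (207,190)) and aligned with its sides. The red dishes are clear of it, so I descend and grip.

carry_out(moves="0.072 0 0 0.03 0 0 0; 0.072 -0.001 0.001 0.06 0 0 0; 0.072 -0.001 0.001 0.09 0 0 0; 0.072 -0.001 0.001 0.11 0 0 0; 0.072 -0.001 0.001 0.125 0 0 0; 0.072 -0.001 0.001 0.132 0 0 0; 0.072 -0.001 0.001 0.137 0 0 0; 0.072 -0.001 0.001 0.137 0 0 0; 0.06 -0.001 0.001 0.137 0 0 0; 0.04 -0.001 0.001 0.137 0 0 0; 0.03 -0.001 0.001 0.137 0 0 0; 0.03 -0.001 0.001 0.137 0 0 0; 0.03 -0.001 0.001 0.137 0 0 0; 0.03 -0.001 0.001 0.137 0 0 0")

```text
clock: 5.1
tool_pos: [0.4331, 0.0692, 0.1832]
orientation: [-180.0, 0.0, -122.1]
force: [-1.7, 0.6, 6.3]
opening: 0.0519
```

```bash
python3 - <<'E'
from h import *
plan((.433,.068,.30,-122.1))
E
```

```text
t 5.1 tcp [0.4331 0.0692 0.1832] rpy [-1.7998e+02  5.0000e-02 -1.2207e+02] open 0.0519 F [-1.7  0.6  6.3]
[ 0.001  -0.0006 -0.1168] [-0.0004  0.0008  0.0005]
```

```bash
python3 - <<'E'
from h import *
plan((.6323,.0586,.34,-81.9))
E
```

```text
t 5.1 tcp [0.4331 0.0692 0.1832] rpy [-1.7998e+02  5.0000e-02 -1.2207e+02] open 0.0519 F [-1.7  0.6  6.3]
[-0.0969 -0.1745 -0.1567] [-7.000e-04  6.000e-04 -7.012e-01]
```

carry_out(moves="0.03 0 0 -0.015 0 0 0; 0.03 0 0 -0.04 0 0 0; 0.03 0 0 -0.08 0 0 0; 0.03 0 0 -0.12 0 0 0; 0.03 -0.01 -0.018 -0.15 0 0 -0.07; 0.03 -0.025 -0.045 -0.157 0 0 -0.18; 0.03 -0.04 -0.072 -0.157 0 0 -0.29; 0.03 -0.055 -0.099 -0.157 0 0 -0.4; 0.03 -0.07 -0.126 -0.157 0 0 -0.51; 0.03 -0.082 -0.148 -0.157 0 0 -0.6; 0.03 -0.091 -0.164 -0.157 0 0 -0.66; 0.03 -0.097 -0.1745 -0.157 0 0 -0.701; 0.03 -0.097 -0.1745 -0.157 0 0 -0.701; 0.03 -0.097 -0.1745 -0.157 0 0 -0.701; 0.03 -0.097 -0.1745 -0.157 0 0 -0.701")

```text
clock: 6.6
tool_pos: [0.6316, 0.0585, 0.3395]
orientation: [180.0, 0.0, -82.0]
force: [0.0, -0.6, -2.6]
opening: 0.052
```

```bash
python3 - <<'E'
from h import *
plan((.6323,.0586,.217,-81.9))
s=snap('side');t=snap('top')
cv2.imwrite('pics/p2.png',np.hstack([cv2.resize(s['image'][100:300,180:380,::-1],None,fx=2,fy=2),cv2.resize(t['image'][60:260,200:400,::-1],None,fx=2,fy=2)]))
m=ctrl.mark_of(s,'dish_center');print(m[:3])
o=ctrl.get_obs();X=o['tool_pos']+[0,0,-.159-.006];print(proj(s,X))
E
```

```text
t 6.6 tcp [0.6316 0.0585 0.3395] rpy [179.96   0.   -81.97] open 0.052 F [ 0.  -0.6 -2.6]
[ 0.     -0.0008  0.1225] [ 0.0007  0.0001 -0.0012]
[{'at': [237.2, 394.4], 'confidence': 0.95}, {'at': [173.7, 236.5], 'confidence': 0.82}]
[239.33662035 175.07519857]
```

View pics/p2.png

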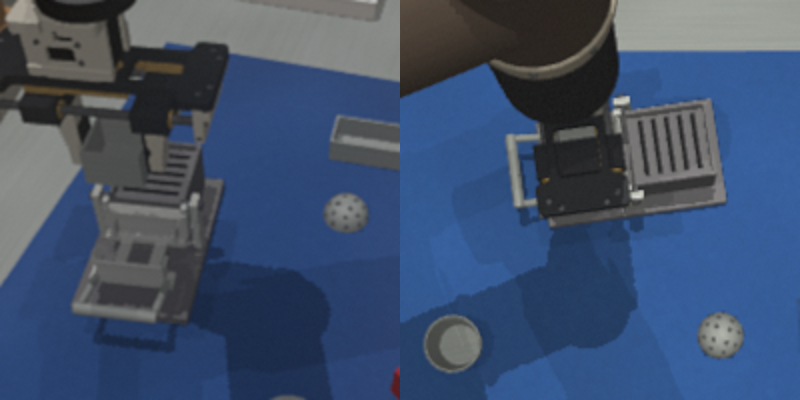

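```bash
python3 - <<'E'
from h import *
s=snap('side')
o=ctrl.get_obs();c=o['tool_pos']+[0,0,-.159-.006]
im=cv2.resize(s['image'][130:230,190:290,::-1],None,fx=6,fy=6,interpolation=cv2.INTER_CUBIC)
im=cv2.convertScaleAbs(im,alpha=1.6)
R=Ro.from_euler('z',8,degrees=True)
T=lambda X:((proj(s,X)-[190,130]+.5)*6-.5).round().astype(int)
for z in(-.018,.018):
    cv2.polylines(im,[np.array([T(c+R.apply([i*.026,j*.026,z])) for i,j in((1,1),(-1,1),(-1,-1),(1,-1))])],True,(0,255,0),1)
cv2.imwrite('pics/p3.png',im)
E
```

```text
(no output)
```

View pics/p3.png

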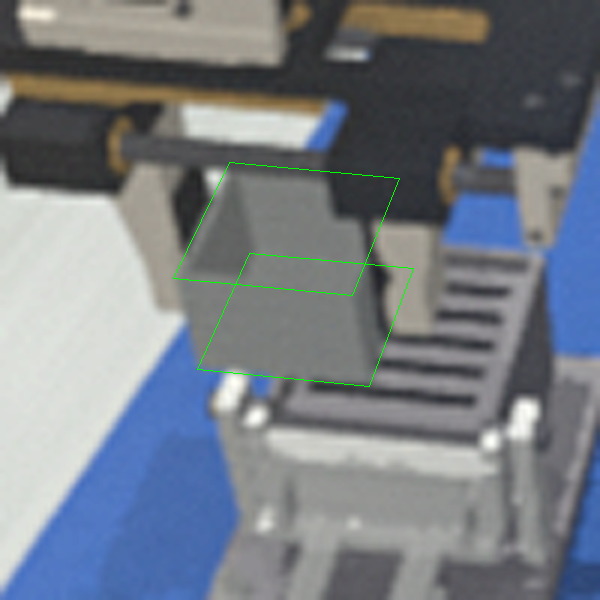

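```bash
python3 - <<'E'
from h import *
s=snap('side')
o=ctrl.get_obs();c=o['tool_pos']+[0,0,-.159-.006]
k=14
im=cv2.resize(s['image'][155:200,215:262,::-1],None,fx=k,fy=k,interpolation=cv2.INTER_NEAREST)
im=cv2.normalize(im,None,-60,330,cv2.NORM_MINMAX)
R=Ro.from_euler('z',8,degrees=True)
T=lambda X:((proj(s,X)-[215,155]+.5)*k-.5).round().astype(int)
for z in(-.018,.018):
    cv2.polylines(im,[np.array([T(c+R.apply([i*.026,j*.026,z])) for i,j in((1,1),(-1,1),(-1,-1),(1,-1))])],True,(0,255,0),1)
cv2.imwrite('pics/p4.png',im)
for d in([.001,0,0],[0,.001,0],[0,0,.001]): print(T(c+R.apply(d))-T(c))
for i,j,z in((1,1,-1),(-1,1,-1),(1,1,1),(-1,1,1)): print(T(c+R.apply([i*.026,j*.026,z*.018])))
E
```

```text
[-8 -1]
[-2  5]
[-1 -6]
[109 511]
[510 552]
[ 54 298]
[472 339]
```

View pics/p4.png

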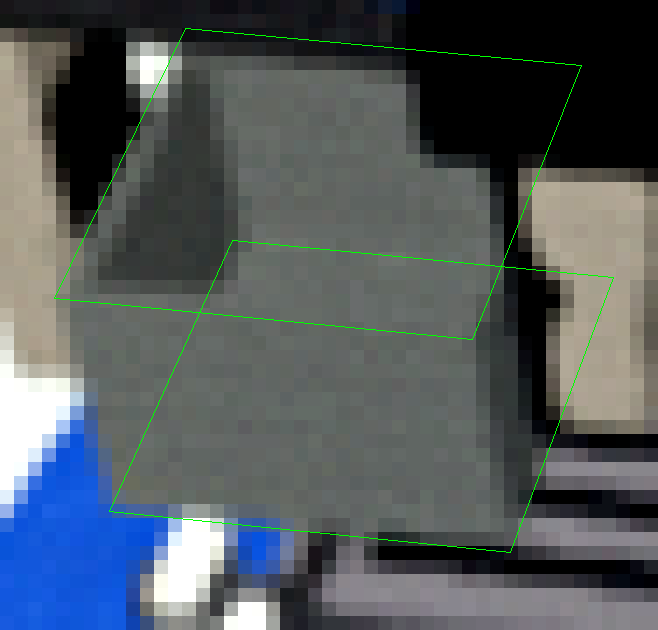

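carry_out(moves="0.03 0 -0.001 0.02 0 0 0; 0.03 0 -0.001 0.045 0 0 0; 0.03 0 -0.001 0.065 0 0 0; 0.03 0 -0.001 0.078 0 0 0; 0.03 0 -0.001 0.086 0 0 0; 0.03 0 -0.001 0.092 0 0 0; 0.03 0 -0.001 0.098 0 0 0; 0.03 0 -0.001 0.104 0 0 0; 0.03 0 -0.001 0.104 0 0 0")

```text
clock: 7.75
tool_pos: [0.6331, 0.0587, 0.2351]
orientation: [180.0, -0.0, -81.9]
force: [-0.4, -0.3, -1.6]
opening: 0.0521
```

```bash
python3 - <<'E'
from h import *
plan((.6323,.0586,.2174,-81.9))
s=snap('side');t=snap('top')
cv2.imwrite('pics/p5.png',np.hstack([cv2.resize(s['image'][150:280,190:320,::-1],None,fx=3,fy=3),cv2.resize(t['image'][80:210,230:360,::-1],None,fx=3,fy=3)]))
E
```

```text
t 7.75 tcp [0.6331 0.0587 0.2351] rpy [179.96  -0.   -81.93] open 0.0521 F [-0.4 -0.3 -1.6]
[-0.0001  0.0008  0.0177] [ 0.0007 -0.     -0.0005]
```

View pics/p5.png

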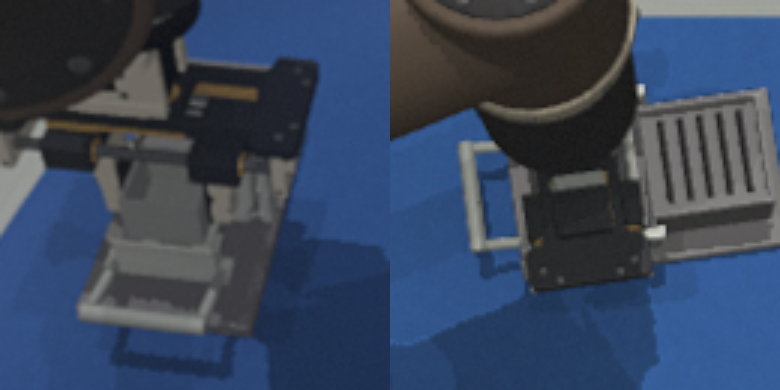

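The dish has gone between the pocket walls (crop left, (165,215)) without any contact force. I lower the last 18 mm and release.

carry_out(moves="0.03 0 0 0.005 0 0 0; 0.03 0 0 0.01 0 0 0; 0.03 0 0 0.014 0 0 0; 0.03 0 0 0.017 0 0 0; 0.03 0 0 0.0175 0 0 0; 0.03 0 0 0.0175 0 0 0")

```text
clock: 8.45
tool_pos: [0.6333, 0.0587, 0.218]
orientation: [180.0, -0.0, -81.9]
force: [0.4, -0.0, -1.5]
opening: 0.0518
```

carry_out(moves="0.055 0 0 0.0175 0 0 0; 0.062 0 0 0.0005 0 0 0; 0.068 0 0 0.0005 0 0 0; 0.07 0 0 0.0005 0 0 0; 0.07 0 0 0.0005 0 0 0; 0.07 0 0 -0.01 0 0 0; 0.07 0 0 -0.03 0 0 0; 0.07 0 0 -0.06 0 0 0; 0.07 0 0 -0.09 0 0 0; 0.07 0 0 -0.12 0 0 0; 0.07 0 0 -0.12 0 0 0")

```text
clock: 9.55
tool_pos: [0.6345, 0.0589, 0.3438]
orientation: [-179.5, 0.0, -81.9]
force: [0.2, 0.5, 1.0]
opening: 0.0699
```

My first row there wrongly carried a 17.5 mm downward shift. I check what that did before going on.

```bash
python3 - <<'E'
from h import *
plan((.6323,.0586,.36,-81.9))
s=snap('side');t=snap('top')
plan((.6323,.0586,.36,-81.9))
cv2.imwrite('pics/p6.png',np.hstack([cv2.resize(s['image'][150:280,190:320,::-1],None,fx=3,fy=3),cv2.resize(t['image'][80:210,230:360,::-1],None,fx=3,fy=3)]))
E
```

```text
t 9.55 tcp [0.6345 0.0589 0.3438] rpy [-1.7954e+02  4.0000e-02 -8.1870e+01] open 0.0699 F [0.2 0.5 1. ]
[-0.      0.0021 -0.0162] [-0.0081  0.0006  0.0004]
t 9.65 tcp [0.6332 0.0587 0.3394] rpy [-1.7988e+02  4.0000e-02 -8.1930e+01] open 0.07 F [-0.4  0.9 -0.6]
[-0.      0.0009 -0.0206] [-0.002   0.0007 -0.0005]
```

View pics/p6.png

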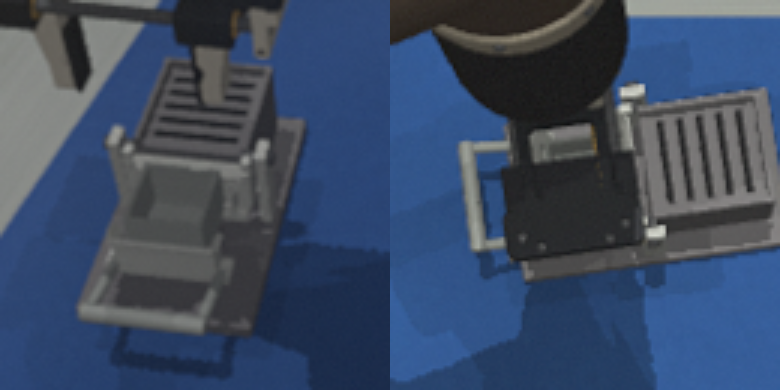

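The dish sits mouth-up and low in the pocket (crop left (175,205)). The bar is where it was and nothing shifted. I go above the handle next.

```bash
python3 - <<'E'
from h import *
plan((.6212,.1407,.30,8.0))
E
```

```text
t 9.65 tcp [0.6332 0.0587 0.3394] rpy [-1.7988e+02  4.0000e-02 -8.1930e+01] open 0.07 F [-0.4  0.9 -0.6]
[-0.0828  0.0005  0.0395] [-2.2000e-03 -1.0000e-03 -1.5695e+00]
```

carry_out(moves="0.026 -0.007 0 0 0 0 -0.14; 0.026 -0.015 0 0 0 0 -0.28; 0.026 -0.023 0 0 0 0 -0.42; 0.026 -0.03 0 0 0 0 -0.56; 0.026 -0.037 0 0 0 0 -0.7; 0.026 -0.045 0 0 0 0 -0.84; 0.026 -0.052 0 0.005 0 0 -0.98; 0.026 -0.06 0 0.01 0 0 -1.12; 0.026 -0.067 0 0.02 0 0 -1.26; 0.026 -0.075 0 0.03 0 0 -1.4; 0.026 -0.083 0.0005 0.04 0 0 -1.53; 0.026 -0.083 0.0005 0.04 0 0 -1.57; 0.026 -0.083 0.0005 0.04 0 0 -1.57; 0.026 -0.083 0.0005 0.04 0 0 -1.57")

```text
clock: 11.05
tool_pos: [0.621, 0.1407, 0.2975]
orientation: [180.0, 0.1, 7.9]
force: [-0.7, -0.3, -0.1]
opening: 0.026
```

```bash
python3 - <<'E'
from h import *
plan((.6212,.1407,.205,8.0))
s=snap('side');t=snap('top')
im=cv2.resize(s['image'][150:280,190:320,::-1],None,fx=4,fy=4,interpolation=cv2.INTER_CUBIC)
T=lambda X:((proj(s,X)-[190,150]+.5)*4-.5).round().astype(int)
R=Ro.from_euler('z',8,degrees=True);c=np.array([.6323,.0587,.034])
for z in(.036,):
    cv2.polylines(im,[np.array([T(c+R.apply([i*.026,j*.026,z])) for i,j in((1,1),(-1,1),(-1,-1),(1,-1))])],True,(0,255,0),1)
cv2.imwrite('pics/p7.png',im)
E
```

```text
t 11.05 tcp [0.621  0.1407 0.2975] rpy [1.7998e+02 7.0000e-02 7.9400e+00] open 0.026 F [-0.7 -0.3 -0.1]
[ 0.0003 -0.      0.0925] [ 0.0004  0.0012 -0.001 ]
```

View pics/p7.png

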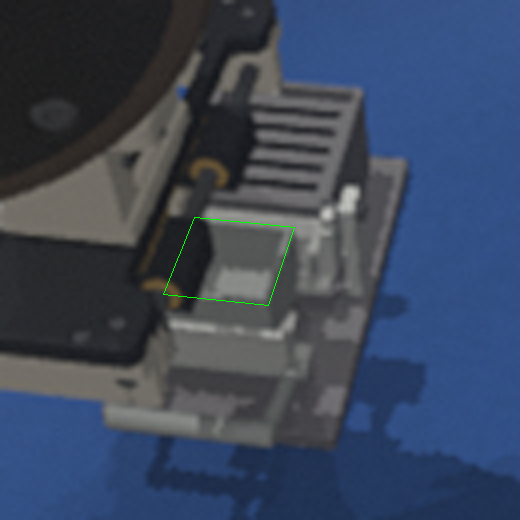

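The dish rim agrees with the predicted seated outline (green), and the fingers are over the bar. I descend and pinch.

carry_out(moves="0.026 0 0 0.02 0 0 0; 0.026 0 0 0.045 0 0 0; 0.026 0 0 0.06 0 0 0; 0.026 0 0 0.072 0 0 0; 0.026 0 0 0.08 0 0 0; 0.026 0 0 0.086 0 0 0; 0.026 0 0 0.0925 0 0 0; 0.026 0 0 0.0925 0 0 0; 0.02 0 0 0.0925 0 0 0; 0.012 0 0 0.0925 0 0 0; 0.004 0 0 0.0925 0 0 0; 0.004 0 0 0.0925 0 0 0; 0.004 0 0 0.0925 0 0 0")

```text
clock: 12.45
tool_pos: [0.6213, 0.1409, 0.2062]
orientation: [-180.0, -0.0, 8.0]
force: [-0.7, 0.2, 3.4]
opening: 0.0111
```

```bash
cat > arc.py <<'E'
from h import *
import sys
o=ctrl.get_obs();print({k:np.round(o[k],4) for k in('clock','tool_pos','orientation','force','moment','opening')})
# hinge-frame arc, deltas from current in hinge y and z; start angle th0
y0,z0=125,-24
r=np.hypot(y0,z0);a0=np.degrees(np.arctan2(z0,y0))
for th in range(0,181,6):
    a=np.radians(a0+th);print(th,round(r*np.cos(a)-y0),round(r*np.sin(a)-z0),end=' | ')
E
python3 arc.py
```

```text
{'clock': np.float64(12.45), 'tool_pos': array([0.6213, 0.1409, 0.2062]), 'orientation': array([-1.799865e+02, -4.870000e-02,  8.040700e+00]), 'force': array([-0.6858,  0.2387,  3.3675]), 'moment': array([ 0.1026,  0.2954, -0.0227]), 'opening': np.float64(0.0111)}
0 0 0 | 6 2 13 | 12 2 27 | 18 1 40 | 24 -1 53 | 30 -5 66 | 36 -10 78 | 42 -16 90 | 48 -24 101 | 54 -32 111 | 60 -42 120 | 66 -52 128 | 72 -64 135 | 78 -76 141 | 84 -88 146 | 90 -101 149 | 96 -114 151 | 102 -128 151 | 108 -141 150 | 114 -154 148 | 120 -167 144 | 126 -179 139 | 132 -191 133 | 138 -202 125 | 144 -212 117 | 150 -221 107 | 156 -229 97 | 162 -236 85 | 168 -242 73 | 174 -247 61 | 180 -250 48 |
```

carry_out(moves="0.004 0 -0.001 -0.003 0 0 0; 0.004 0 -0.001 -0.007 0 0 0; 0.004 0 -0.002 -0.013 0 0 0; 0.004 0 -0.002 -0.02 0 0 0; 0.004 0 -0.002 -0.027 0 0 0; 0.004 0 -0.0015 -0.033 0 0 0; 0.004 0 -0.001 -0.04 0 0 0; 0.004 0 0 -0.047 0 0 0; 0.004 0 0.001 -0.053 0 0 0; 0.004 0 0.003 -0.06 0 0 0; 0.004 0 0.005 -0.066 0 0 0")

```text
clock: 13.55
tool_pos: [0.6218, 0.1366, 0.2725]
orientation: [-179.9, -0.1, 8.0]
force: [1.4, 7.9, -3.2]
opening: 0.0106
```

```bash
python3 - <<'E'
from h import *
plan()
s=snap('side');
cv2.imwrite('pics/p8.png',cv2.resize(s['image'][100:280,160:340,::-1],None,fx=3,fy=3))
E
```

```text
t 13.55 tcp [0.6218 0.1366 0.2725] rpy [-1.7992e+02 -6.0000e-02  8.0500e+00] open 0.0106 F [ 1.4  7.9 -3.2]
```

View pics/p8.png

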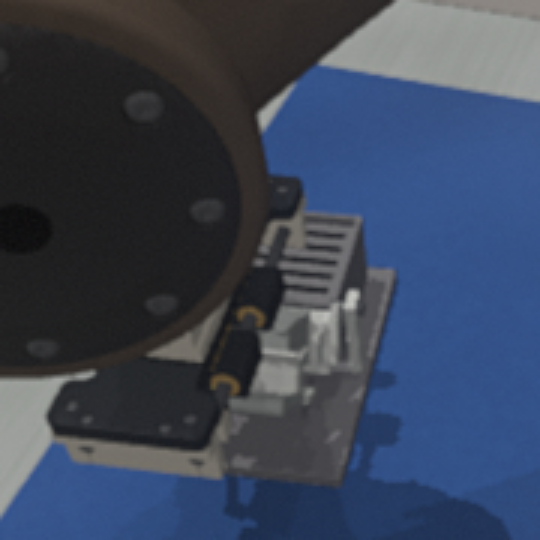

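carry_out(moves="0.004 0 0.0025 -0.006 0 0 0; 0.004 0 0.005 -0.012 0 0 0; 0.004 0 0.008 -0.018 0 0 0; 0.004 0 0.011 -0.024 0 0 0; 0.004 0 0.015 -0.0295 0 0 0; 0.004 0 0.019 -0.035 0 0 0; 0.004 0 0.023 -0.04 0 0 0; 0.004 0 0.027 -0.045 0 0 0; 0.004 0 0.032 -0.0495 0 0 0; 0.004 0 0.037 -0.054 0 0 0; 0.004 0 0.042 -0.058 0 0 0; 0.004 0 0.047 -0.062 0 0 0; 0.004 0 0.053 -0.0655 0 0 0; 0.004 0 0.059 -0.069 0 0 0; 0.004 0 0.065 -0.072 0 0 0; 0.004 0 0.071 -0.075 0 0 0; 0.004 0 0.077 -0.0775 0 0 0; 0.004 0 0.083 -0.08 0 0 0; 0.004 0 0.0895 -0.0815 0 0 0; 0.004 0 0.096 -0.083 0 0 0")

```text
clock: 15.6
tool_pos: [0.6352, 0.0414, 0.3584]
orientation: [-179.9, -0.2, 8.1]
force: [-2.9, 6.1, 9.9]
opening: 0.0108
```

```bash
python3 - <<'E'
from h import *
plan()
s=snap('side');t=snap('top')
cv2.imwrite('pics/p9.png',np.hstack([cv2.resize(s['image'][100:280,160:340,::-1],None,fx=2,fy=2),cv2.resize(t['image'][60:240,220:400,::-1],None,fx=2,fy=2)]))
E
```

```text
t 15.6 tcp [0.6352 0.0414 0.3584] rpy [-179.94   -0.23    8.12] open 0.0108 F [-2.9  6.1  9.9]
```

View pics/p9.png

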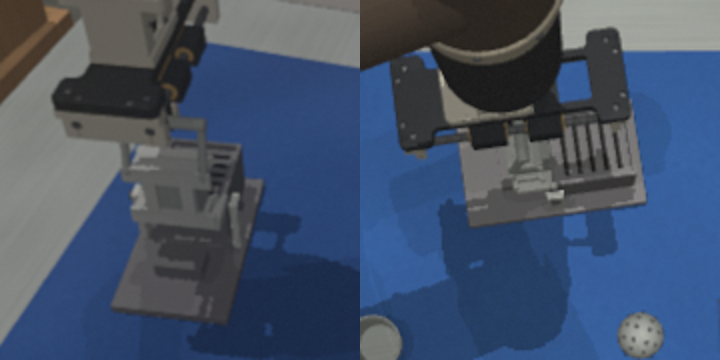

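carry_out(moves="0.004 0 0.0065 -0.001 0 0 0; 0.004 0 0.013 -0.002 0 0 0; 0.004 0 0.02 -0.002 0 0 0; 0.004 0 0.027 -0.002 0 0 0; 0.004 0 0.0335 -0.0015 0 0 0; 0.004 0 0.04 -0.001 0 0 0; 0.004 0 0.0465 0 0 0 0; 0.004 0 0.053 0.001 0 0 0; 0.004 0 0.0595 0.003 0 0 0; 0.004 0 0.066 0.005 0 0 0; 0.004 0 0.072 0.0075 0 0 0; 0.004 0 0.078 0.01 0 0 0; 0.004 0 0.084 0.013 0 0 0; 0.004 0 0.09 0.016 0 0 0; 0.004 0 0.0955 0.02 0 0 0; 0.004 0 0.101 0.024 0 0 0; 0.004 0 0.106 0.028 0 0 0; 0.004 0 0.111 0.032 0 0 0; 0.004 0 0.1155 0.037 0 0 0; 0.004 0 0.12 0.042 0 0 0")

```text
clock: 17.7
tool_pos: [0.6522, -0.0785, 0.3122]
orientation: [180.0, -0.0, 8.0]
force: [5.8, 1.1, 1.6]
opening: 0.0112
```

```bash
python3 - <<'E'
from h import *
plan()
s=snap('side');t=snap('top')
cv2.imwrite('pics/p10.png',np.hstack([cv2.resize(s['image'][100:280,160:340,::-1],None,fx=2,fy=2),cv2.resize(t['image'][60:240,220:400,::-1],None,fx=2,fy=2)]))
E
```

```text
t 17.7 tcp [ 0.6522 -0.0785  0.3122] rpy [ 1.80e+02 -1.00e-02  8.03e+00] open 0.0112 F [5.8 1.1 1.6]
```

View pics/p10.png

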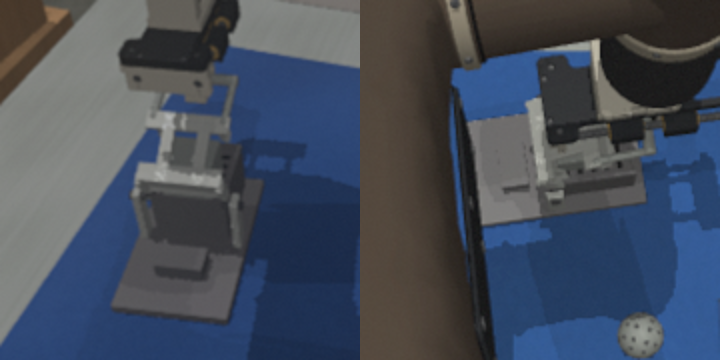

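carry_out(moves="0.004 0 0.004 0.005 0 0 0; 0.004 0 0.008 0.01 0 0 0; 0.004 0 0.0115 0.016 0 0 0; 0.004 0 0.015 0.022 0 0 0; 0.004 0 0.018 0.028 0 0 0; 0.004 0 0.021 0.034 0 0 0; 0.004 0 0.0235 0.04 0 0 0; 0.004 0 0.026 0.046 0 0 0; 0.004 0 0.027 0.05 0 0 0; 0.004 0 0.028 0.053 0 0 0; 0.004 0 0.0285 0.056 0 0 0; 0.004 0 0.029 0.058 0 0 0; 0.004 0 0.029 0.059 0 0 0; 0.004 0 0.029 0.059 0 0 0")

```text
clock: 19.2
tool_pos: [0.6559, -0.1067, 0.2535]
orientation: [-180.0, 0.0, 8.0]
force: [2.1, 2.7, -0.4]
opening: 0.0108
```

```bash
python3 - <<'E'
from h import *
plan()
s=snap('side');t=snap('top')
cv2.imwrite('pics/p11.png',np.hstack([cv2.resize(s['image'][100:280,160:340,::-1],None,fx=2,fy=2),cv2.resize(t['image'][60:240,220:400,::-1],None,fx=2,fy=2)]))
E
```

```text
t 19.2 tcp [ 0.6559 -0.1067  0.2535] rpy [-1.80e+02  3.00e-02  8.03e+00] open 0.0108 F [ 2.1  2.7 -0.4]
```

View pics/p11.png

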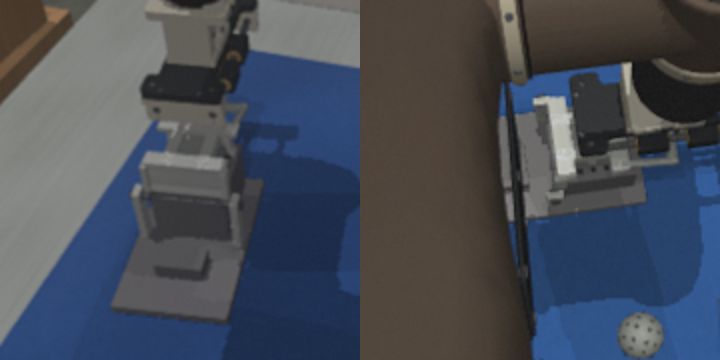

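carry_out(moves="0.012 0 0 0 0 0 0; 0.02 0 0 0 0 0 0; 0.026 0 0 0 0 0 0; 0.026 0 0 0 0 0 0; 0.026 0 0 0 0 0 0; 0.026 0 0 0 0 0 0; 0.026 0 0 -0.01 0 0 0; 0.026 0 0 -0.025 0 0 0; 0.026 0 0 -0.05 0 0 0; 0.026 0 0 -0.08 0 0 0; 0.026 0 0.02 -0.11 0 0 0; 0.026 0 0.06 -0.14 0 0 0; 0.026 0 0.1 -0.15 0 0 0; 0.026 0 0.15 -0.15 0 0 0; 0.026 0 0.19 -0.15 0 0 0; 0.026 0 0.22 -0.15 0 0 0; 0.026 0 0.22 -0.15 0 0 0; 0.026 0 0.22 -0.15 0 0 0")

```text
clock: 21.1
tool_pos: [0.6864, -0.3254, 0.4045]
orientation: [180.0, -0.0, 7.9]
force: [-0.9, -0.3, 0.6]
opening: 0.0264
```

```bash
python3 - <<'E'
from h import *
plan()
s=snap('side','s_end.png');t=snap('top','t_end.png')
cv2.imwrite('pics/p12.png',np.hstack([cv2.resize(s['image'][150:280,200:300,::-1],None,fx=4,fy=4,interpolation=cv2.INTER_CUBIC),cv2.resize(t['image'][80:210,270:370,::-1],None,fx=4,fy=4,interpolation=cv2.INTER_CUBIC)]))
for n,y,z in(('handle',-125,24),('pocket',-42,36),('dish_center',-42,15)):
    R=Ro.from_euler('z',8,degrees=True);X=np.array([.6384,.017,.07])+R.apply([0,y/1e3,z/1e3])
    for c in(s,t): print(n,proj(c,X).round(1),[(np.array(m['at'][::-1]).round(1),round(m['confidence'],2)) for m in ctrl.mark_of(c,n)][:3])
E
```

```text
t 21.1 tcp [ 0.6864 -0.3254  0.4045] rpy [ 1.7999e+02 -3.0000e-02  7.9400e+00] open 0.0264 F [-0.9 -0.3  0.6]
handle [265.6 152.5] [(array([264.2, 155. ]), 0.73)]
handle [373.6 123.1] [(array([334.8, 129.3]), 0.5)]
pocket [255.6 172.9] [(array([255.6, 172.6]), 0.6)]
pocket [333.7 127.2] [(array([335.8, 123.5]), 0.63)]
dish_center [256.8 180.4] [(array([400.9, 292.4]), 0.98), (array([391.5, 238.7]), 0.91), (array([349. , 206.8]), 0.67)]
dish_center [333.7 129.8] [(array([268.6, 285.2]), 0.93), (array([325.5, 276.1]), 0.75), (array([331.2, 127.4]), 0.54)]
```

View pics/p12.png

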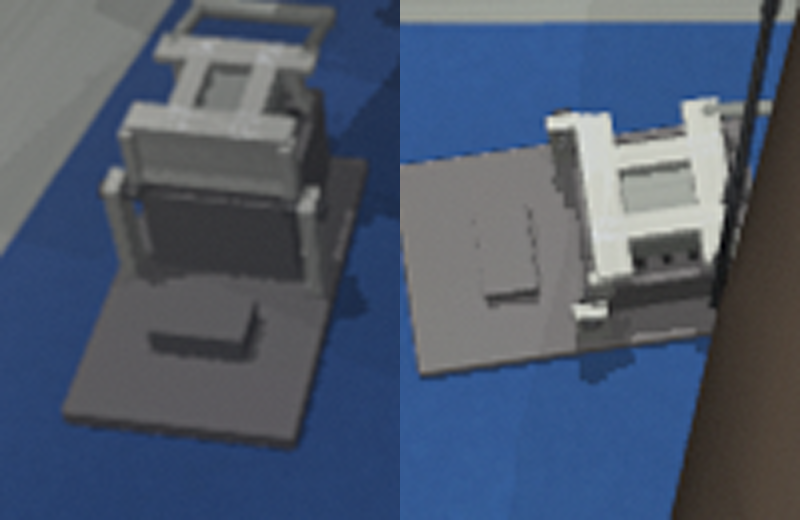

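View pics/t_end.png

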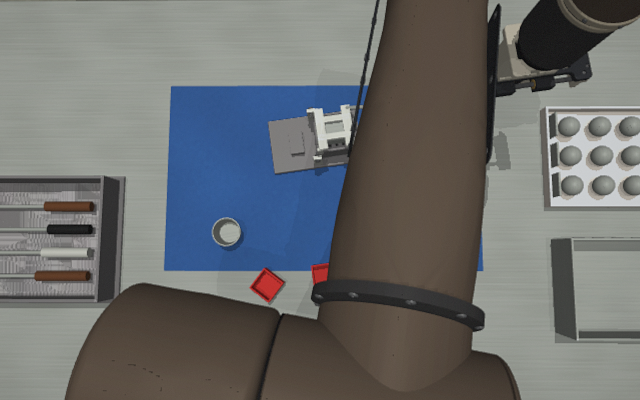

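carry_out(moves="0.026 0 0.04 0 0 0 0; 0.026 -0.03 0.09 0 0 0 0; 0.026 -0.07 0.13 0 0 0 0; 0.026 -0.11 0.17 0 0 0 0; 0.026 -0.15 0.2 0 0 0 0; 0.026 -0.19 0.22 0 0 0 0; 0.026 -0.22 0.24 0 0 0 0; 0.026 -0.24 0.25 0 0 0 0; 0.026 -0.25 0.25 0 0 0 0; 0.026 -0.25 0.25 0 0 0 0; 0.026 -0.25 0.25 0 0 0 0")

```text
clock: 22.6
tool_pos: [0.4751, -0.6063, 0.4039]
orientation: [180.0, -0.0, 8.1]
force: [1.4, 0.3, -0.6]
opening: 0.0258
```

```bash
python3 - <<'E'
from h import *
plan()
s=snap('side','s_end2.png');t=snap('top','t_end2.png')
R=Ro.from_euler('z',8,degrees=True)
def draw(c,x0,y0,w,h,k):
    im=cv2.resize(c['image'][y0:y0+h,x0:x0+w,::-1],None,fx=k,fy=k,interpolation=cv2.INTER_CUBIC)
    return cv2.convertScaleAbs(im,alpha=1.5)
cv2.imwrite('pics/p13.png',np.hstack([draw(s,220,140,70,80,5),draw(t,305,95,80,80,5)]))
for n in('round_cup','long_dish','reamer'):
    for c in(s,t): print(n,[(np.round(m['at']),round(m['confidence'],2)) for m in ctrl.mark_of(c,n)][:2])
for n in('handle','hinge'):
    print(n,[(np.round(m['at'],1)) for c in(s,t) for m in ctrl.mark_of(c,n)][:4])
for z in(.067,.103,.106):
    for c in(s,t):print(z,[proj(c,np.array([.6384,.017,z])+R.apply([i*.026,-.042+j*.026,0])).round(1).tolist() for i,j in((1,1),(-1,1),(-1,-1),(1,-1))])
E
```

```text
t 22.6 tcp [ 0.4751 -0.6063  0.4039] rpy [ 1.7999e+02 -2.0000e-02  8.0900e+00] open 0.0258 F [ 1.4  0.3 -0.6]
round_cup [(array([324., 321.]), 0.86)]
round_cup [(array([231., 228.]), 0.59)]
long_dish [(array([177., 365.]), 0.57)]
long_dish [(array([230., 411.]), 0.63), (array([228., 358.]), 0.43)]
reamer [(array([206., 352.]), 0.77)]
reamer [(array([228., 358.]), 0.71)]
handle [array([152.2, 266.4]), array([123.2, 371.5])]
hinge [array([200.9, 253.1]), array([136.7, 314. ])]
0.067 [[242.6, 193.9], [266.8, 196.3], [272.3, 179.6], [249.1, 177.3]]
0.067 [[319.8, 121.8], [323.2, 145.6], [347.6, 142.2], [344.1, 118.4]]
0.103 [[240.0, 181.3], [265.1, 183.8], [270.8, 167.0], [246.9, 164.7]]
0.103 [[319.4, 117.0], [322.9, 141.7], [348.2, 138.1], [344.5, 113.5]]
0.106 [[239.8, 180.2], [264.9, 182.7], [270.7, 165.9], [246.7, 163.7]]
0.106 [[319.3, 116.6], [322.8, 141.3], [348.2, 137.8], [344.6, 113.1]]
```

View pics/p13.png

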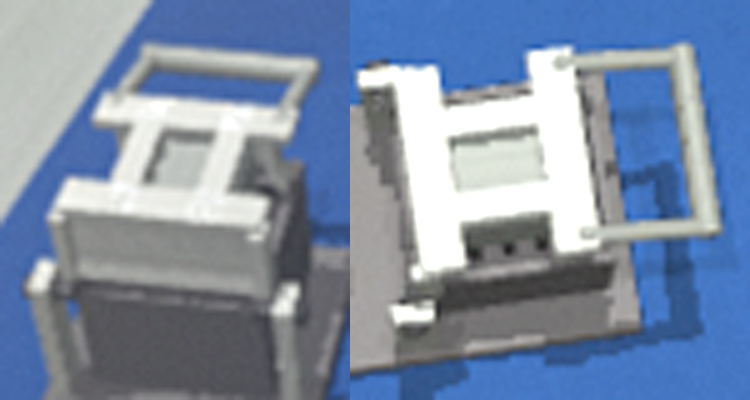

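View pics/t_end2.png

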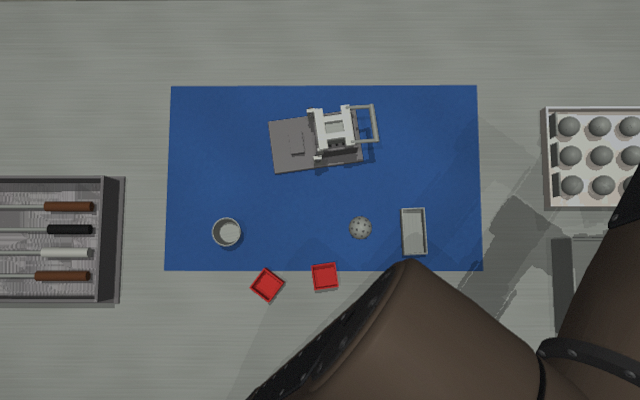

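The plate lies fully over: the bar is at (371,123) in the top view, where it is predicted at the stop, (373.6,123.1). The dish underside shows evenly through the plate window at about (334,127). The cup, long dish and reamer have not moved.

```bash
python3 -c "
from plant import ctrl
print(ctrl.close_job())"
```

```text
the job is handed in; nothing more can be done
None
```

The job is done and handed in at about 22.7 s of the 64 s allowed. I set the grey dish mouth-up in the pocket and let go. I then pinched the handle bar, swung the plate all the way over, let go and moved the arm clear.

**Last checks**
- **Plate:** it rests at its far stop. The bar was within about 2 px of its predicted turned-over position in both views.
- **Dish:** its underside shows level through the plate window over the nest. The 3 mm drop onto the nest floor could not be measured directly, because the plate hides most of the dish.
- **Other things:** the round cup, long dish and reamer are where they were, to within network noise of about 3 px. The red dishes also look unmoved.
- **Forces:** every reading I took, at the end of each move, was about 12 N or less. I have no readings from within the moves.

**One mistake:** the first row of the dish release wrongly commanded 17.5 mm further down for 0.1 s. The force during that row was not recorded. Pictures afterwards showed the dish seated and the plate and its base unmoved.

**One disagreement:** the side-view network did not find the dish under the plate, and in both views it rated the red look-alikes higher. I therefore judged the dish's final pose from the close crops.

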